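Reset the tripped bench supply

ROBOT

A 6-joint arm with a two-finger parallel gripper is mounted at the origin on the work surface. World frame = base frame: x ahead of the robot, y to its left, z up, the work surface at z = 0. Lengths are in m, angles in rad, forces in N, time in s.
With the tool pointing down it reaches from about 0.35 to 0.725 m from the base axis. Payload 6 kg.
Tool frame: the origin (TCP) lies on the mounting face of the last link; the fingertips stand 173 mm ahead of it and the grasp point (between the pads) lies 155 mm ahead of it; z points along the fingers, y is the line along which they close (so a half turn about z gives the same grasp; the last joint's range is limited). The gripper opens to 85 mm and grips with 20 to 120 N. Pads are 22 mm wide; open, the fingers measure 114 mm over their backs; the gripper's body (76 mm by 85 mm) begins 54 mm behind the grasp point. The pads swing forward as they close: fully open they stand 13 mm farther back than shut.
Start: joints at [1.533, 0.04, 0.085, 0, -1.615, -0.334], TCP at [0.218, 0.559, 0.405] pointing down, gripper open.
Joint ranges: [-2.56, 2.56], [-1.29, 2.01], [-1.08, 1.49], [-3.29, 1.98], [-2.81, -0.18], [-2.99, 2.99]. Speed limits (rad/s): [2.57, 2.57, 3.01, 3.14, 3.14, 3.14].

INTERFACE

Orientations are given as a unit quaternion [w, x, y, z].
In Python, from station import * gives the robot as it stands. The module is installed in compiled form; this text tells all that it offers.
- The arm moves only by the shell command python3 -m crank 'ROWS' [FORCE]. ROWS is JSON, a list of rows, each a list of 7 numbers: the shift along the world's x, y, z in cm, then the turn, a rotation vector about the world's x, y, z in degrees, then the gripper command: -1 is shut, 1 is fully open, values between are in proportion. A call has 1 to 12 rows; each row shifts and turns the commanded pose from where the row before left it; what a row does not reach is not made up. A row lasts 1/8 s, in which the tool goes at most 62.5 mm and 10.7 degrees, less where a joint would pass 70% of its speed; a pose out of reach is approached as far as the arm can. A call is refused whole if a number of a shift passes 6.25 or a number of a turn 10.7, either way. A call with a gripper value outside its range is refused whole. The fingers move at their own pace and stop on an object; FORCE is the grip in N (left out, the last holds). Time passes only in rows, so rows that do not move let the fingers close. It gives the time, the measured TCP pose, the force, the opening and the grip force at its end, in the units of the state.
- get_state(): the state, without advancing time (a new reading comes with each control period).
- read_camera(name): name is "scene" or "side" or "wrist"; returns (picture, depth): 400x640x3 uint8, blue, green, red; 400x640 float32, m along the optical axis (not along the pixel's ray), 0 where there is no reading.
- get_calibration(name): a dict with "fovy" (degrees; the focal length in pixels is half the picture's height over the tangent of half this angle, whatever the lens; pixels are square), "cx", "cy" (the principal point, pixels), "pose" (4x4, takes a point from camera to world coordinates). Camera axes: x right, y down, z forward; pixel columns grow to the right and rows downward; lengths in m; the calibration is good to about 2 mm. The wrist camera is an equidistant fisheye: a pixel r from the principal point sees the ray r / f radians off the axis. A picture is of the moment at which its call begins: read the wrist's pose just before it. get_calibration takes no time and is no camera call; for the wrist camera it gives the pose at the moment of the call.
- job_done(): hands the job in; it is judged then, once.
The state is a dict: "t": time; "qpos": joint angles; "joint_vel": joint speeds; "tau": joint torques, N m; "ee_pos": TCP position; "orientation": TCP orientation; "force": force on the tool from outside, world axes, zero at the start; "wrist_torque": the same for the moment, N m; "width": finger opening in m; "grip_force": force on a finger pad.
Only numpy, scipy, OpenCV 4.12 (cv2) and the standard library are available. Lean on these libraries where they do the work, as an engineer would, in place of code of your own. Each camera call takes 0.05 s, during which the arm holds its last target. There are 200 camera calls.

TASK

The bench supply has tripped. With a fingertip, reach down into the oblong well and press the sunken reset key all the way in, keep it in for about two seconds, and let it come back up; then push the supply lever all the way across, away from the robot, and back off clear. Leave the key in the round well alone, and do not pick up, knock or shift the loose things around the units.

Things in the scene. Friction and masses are not known exactly. Their poses are not given: they have to be found in the camera images.
- base_plate: Fixed plywood plate, 130 (x) x 370 (y) x 12 mm thick, lying on the bench at a yaw that varies. Origin: centre of its underside, on the bench top. Three grey units stand on it in a row along its y axis, 117 mm apart, in an order that varies; all of them are turned exactly as the plate (their x axes point away from the robot, give or take 0.3 rad).
- reset_unit: Fixed grey steel case 106 x 106 x 70 mm high with ONE OBLONG (rectangular) WELL in the middle of its top, 47 mm along its x by 65 mm along its y and 45 mm deep, straight walls, flat thin bright frame round its mouth. Origin: centre of the case's underside (12 mm above the bench), so the well's mouth is 70 mm above the origin and its floor 25 mm above it.
- reset_key (a joint): Travel of the reset key in m: 0 up, 0.008 fully in. It moves straight down on a spring: about 1.5 N to start, 5 N to reach the stop, and it comes back up by itself when let go.
- reset_key_top (a point): Centre of the top face of the reset key, a plain white block 24 mm (unit x) x 40 mm (unit y) in the middle of the oblong well. Not pressed, the face is 25 mm below the well's mouth (45 mm above the unit's origin). Moves with the key. The space between key and walls is about 12 mm all round.
- test_unit: Fixed grey steel case of the same size with a ROUND well, 53 mm across, holding a round white key (28 mm across), sunk 25 mm too: the test key, to be left alone. Origin: centre of the case's underside.
- test_key (a joint): Travel of the test key in the round well, m: 0 up, 0.008 fully in. Must stay up.
- switch_unit: Fixed grey case 106 x 106 mm, lower (45 mm high), with a dark block (70 x 50 x 25 mm) on top that carries the supply lever. No well. Origin: centre of the case's underside.
- supply_lever (a joint): Angle of the supply lever, rad: 0 leaning fully towards the robot (-x of the unit), 0.5 upright, 1.0 fully across, leaning away (+x), against its stop. It starts between 0 and 0.15, turns with light friction (about 1 N at the knob) and stays where it is left.
- supply_lever_tip (a point): Centre of the black ball knob (26 mm across) at the end of the 10 mm thick lever rod. The lever turns about a pivot parallel to the unit's y axis, 67 mm above the switch unit's origin, and the knob's centre is 60 mm from that pivot: at 0 it is 29 mm to the -x side of the pivot, at 1.0 it is 29 mm to the +x side, each time 53 mm above it.
- spray_can: Loose bystander: upright can, 56 mm across, about 130 mm high, beyond the row's +y end. Origin: centre of its underside.
- wrench: Loose bystander: steel wrench about 170 mm long lying in front of the row (robot side). Origin: on the bench under its middle.
- carton: Loose bystander: closed cardboard carton 80 x 120 x 50 mm high behind the row. Origin: centre of its underside.
- sprocket: Loose bystander: dark steel toothed ring, 106 mm across, 8 mm thick, lying flat beyond the row's -y end. Origin: centre of its underside.

How it is judged:
By the outcome, as a careful person would: the job done as asked, in the order asked, and still so for the second after the job is handed in, with the robot touching nothing.
It also fails if it takes over 48 s, if anything falls off the work surface, if the arm or the gripper's body presses on something with over 40 N, if the wrist force passes 120 N, or if a joint passes its speed limit or range.

## Working session

There is one attempt and no reset: what is moved stays moved. The work goes in short steps, Python scripts to look and compute and a shell command to move; the robot and the scene stay as the last step left them, time stands still between calls to the robot, and variables do not carry over. Pictures are saved under pics/ and viewed, at most 10 in all, crops included, and the job is handed in when it is done.

```bash
mkdir -p pics
python3 - <<'E'
from station import *
import cv2,numpy as np
s=get_state();print(s['t'],s['ee_pos'],s['orientation'],s['width'],s['force'])
for n in ("scene","side"):
    im,d=read_camera(n);cv2.imwrite(f'pics/{n}0.png',im);np.save(n+'_d.npy',d)
    c=get_calibration(n);print(n,c['fovy'],c['cx'],c['cy'],np.round(c['pose'],3).tolist())
E
```

```text
0.0 [0.21786041 0.55902303 0.40368137] [ 8.92825926e-04  9.82776676e-01 -1.84795013e-01 -1.04292325e-04] 0.08542216677364402 [ 0.20629025  0.43267984 -0.11721281]
scene 57.90577055251454 318.1238877560608 196.73891320743053 [[0.286, 0.782, -0.554, 1.065], [0.958, -0.23, 0.17, -0.095], [0.005, -0.58, -0.815, 0.785], [0.0, 0.0, 0.0, 1.0]]
side 43.7864794690712 323.55867743559224 201.96391988774357 [[-0.994, -0.077, 0.073, 0.512], [-0.106, 0.629, -0.77, 1.097], [0.013, -0.773, -0.634, 0.977], [0.0, 0.0, 0.0, 1.0]]
```

View pics/scene0.png

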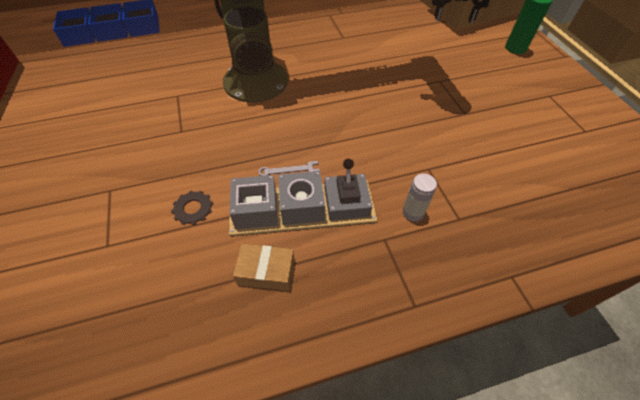

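View pics/side0.png

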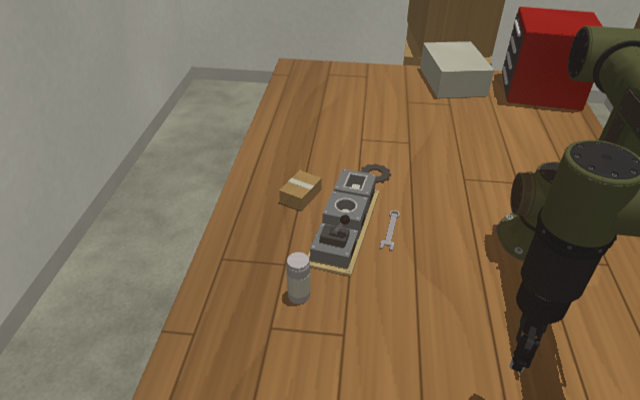

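The scene view shows, left to right, the reset unit (well at about 253,194), the test unit (301,188) and the switch unit (349,190, knob at 348,164). The can is at (420,197), the sprocket at (192,207), the wrench at (290,169) and the carton at (264,267). The side view agrees. I'll get rough positions, then refine with the wrist camera.

```bash
cat > h.py <<'E'
import numpy as np,cv2
from station import *
def ray(c,u,v,fish=False):
    f=200/np.tan(np.radians(c['fovy']/2)); a,b=(u-c['cx'])/f,(v-c['cy'])/f
    if fish:
        r=np.hypot(a,b); k=np.sin(r)/r if r>1e-9 else 1.; d=np.array([a*k,b*k,np.cos(r)])
    else: d=np.array([a,b,1.])
    P=np.array(c['pose']); return P[:3,3],P[:3,:3]@d
def onz(c,u,v,z,fish=False):
    o,d=ray(c,u,v,fish); return o+d*(z-o[2])/d[2]
E
python3 - <<'E'
from h import *
c=get_calibration('scene');im=cv2.imread('pics/scene0.png');D=np.load('scene_d.npy')
for n,u,v,z in [('reset well',253,194,.082),('test well',301,187.5,.082),('switch blockbase',349,190,.06),('knob',348,164,.13),('can',424,183,.13),('cart',264,258,.05),('spr',192,207,.008),('wr',290,169,.005)]:
    o,d=ray(c,u,v); print(n,onz(c,u,v,z).round(3),'depth',(o+d*D[int(v),int(u)]).round(3))
c=get_calibration('side')
for n,u,v,z in [('reset well',355,182,.082),('test well',346,206,.082),('knob',344,219,.13)]:
    print(n,onz(c,u,v,z).round(3))
c=get_calibration('wrist');print(c['fovy'],np.round(c['pose'],3).tolist())
E
```

```text
reset well [ 0.534 -0.096  0.082] depth [ 0.508 -0.096  0.047]
test well [0.548 0.019 0.082] depth [0.526 0.024 0.053]
switch blockbase [0.573 0.136 0.06 ] depth [0.587 0.129 0.081]
knob [0.547 0.137 0.13 ] depth [0.556 0.133 0.141]
can [0.65  0.285 0.13 ] depth [0.65  0.286 0.129]
cart [ 0.691 -0.105  0.05 ] depth [ 0.691 -0.105  0.05 ]
spr [ 0.475 -0.255  0.008] depth [ 0.47  -0.256  0.001]
wr [0.42  0.019 0.005] depth [0.422 0.019 0.008]
reset well [ 0.532 -0.095  0.082]
test well [0.551 0.02  0.082]
knob [0.55  0.131 0.13 ]
65.70646984690485 [[-0.363, -0.892, -0.269, 0.287], [-0.932, 0.348, 0.104, 0.533], [0.001, 0.289, -0.957, 0.374], [0.0, 0.0, 0.0, 1.0]]
```

```bash
python3 -m crank '[[2.27,-4.6,0,0,0,1,-1],[2.27,-4.6,0,0,0,1,-1],[2.27,-4.6,0,0,0,1,-1],[2.27,-4.6,0,0,0,1,-1],[2.27,-4.6,0,0,0,1,-1],[2.27,-4.6,0,0,0,1,-1],[2.27,-4.6,0,0,0,1,-1],[2.27,-4.6,0,0,0,1,-1],[2.27,-4.6,0,0,0,1,-1],[2.27,-4.6,0,0,0,1,-1],[2.27,-4.6,0,0,0,1,-1],[2.27,-4.6,0,0,0,1,-1]]' && python3 -m crank '[[2.2,-4.6,0,0,0,1,-1],[2.2,-4.6,0,0,0,0,-1],[0,0,0,0,0,0,-1],[0,0,0,0,0,0,-1]]'
python3 - <<'E'
from h import *
c=get_calibration('wrist');im,d=read_camera('wrist');cv2.imwrite('pics/w1.png',im);np.save('w1.npy',d);np.save('w1c.npy',c,allow_pickle=True)
s=get_state();print(s['t'],s['ee_pos'],s['orientation'],s['width'])
E
```

```text
t: 1.6
ee_pos: [0.4907, 0.0053, 0.4044]
orientation: [-0.0, 0.997, -0.081, -0.0]
force: [-0.2, 1.1, 0.8]
width: -0.0
grip_force: 0.0
t: 2.1
ee_pos: [0.5343, -0.085, 0.4041]
orientation: [0.0, 0.997, -0.073, -0.0]
force: [0.0, 0.0, 0.8]
width: 0.0002
grip_force: 0.0
2.15 [ 0.53417121 -0.08449018  0.40449152] [-2.96538718e-05  9.97392348e-01 -7.21698380e-02 -1.36159962e-04] 0.0002502820719106336
```

View pics/w1.png

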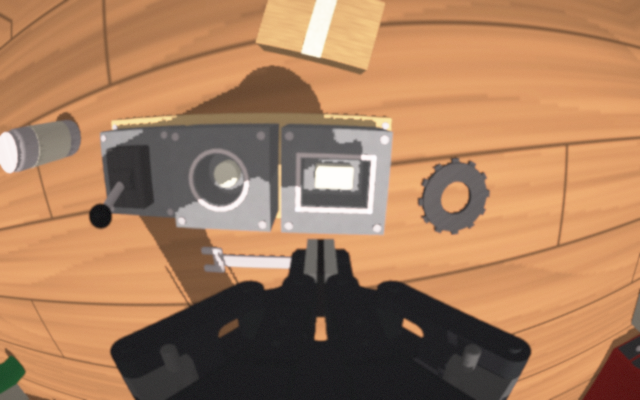

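Wrist view: the oblong frame spans about (295,155) to (376,213), with the white key at (335,177). The round well is at (219,180), the knob at (101,215), and the closed fingertips at (320,240). I'll zoom in for accurate corners.

Run:
```python
from h import *
im=cv2.imread('pics/w1.png')[110:260,80:400]
cv2.imwrite('pics/w1z.png',cv2.resize(im,None,fx=2.5,fy=2.5,interpolation=cv2.INTER_CUBIC))
```

```text
(no output)
```

View pics/w1z.png

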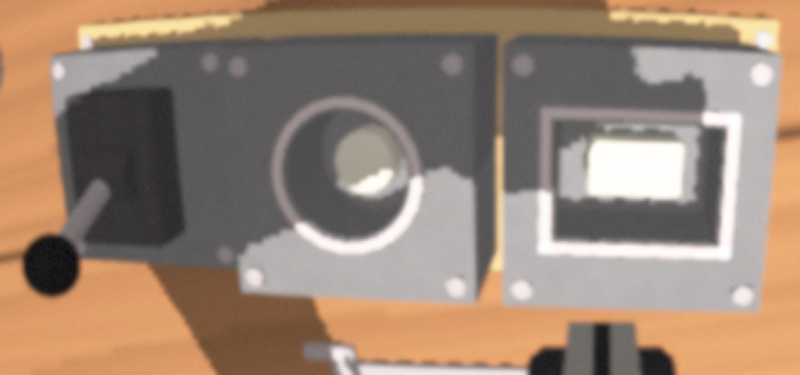

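The zoom gives frame corners of about (540,107), (741,113), (731,259), (540,253), the key at (588..684,140..198), and the knob at (51,265), all in crop pixels.

Run:
```python
from h import *
c=np.load('w1c.npy',allow_pickle=True).item()
def w(pts,z): return np.array([onz(c,80+(x+.5)/2.5-.5,110+(y+.5)/2.5-.5,z,True) for x,y in pts])
def rep(n,p):
    L=np.linalg.norm(p-np.roll(p,-1,0),axis=1)
    y1=p[0]-p[1];y2=p[3]-p[2];x1=p[0]-p[3];x2=p[1]-p[2]
    yw=[np.arctan2(-v[0],v[1]) for v in(y1,y2)]+[np.arctan2(v[1],v[0]) for v in(x1,x2)]
    print(n,p.mean(0).round(4),L.round(4),np.round(yw,3))
rep('out',w([(540,107),(741,113),(731,259),(540,253)],.082))
rep('in',w([(553,121),(728,127),(718,246),(553,242)],.082))
rep('screws',w([(522,65),(762,75),(743,295),(521,290)],.082))
rep('key',w([(588,140),(684,142),(683,199),(587,196)],.057))
rep('tscrews',w([(238,67),(452,65),(456,287),(254,278)],.082))
t=np.linspace(0,2*np.pi,40);print('ring',w(np.c_[347.5+76.5*np.cos(t),175.5+79.5*np.sin(t)],.082).mean(0))
for z in(.13,.132,.134):print('knob',w([(51,265)],z))
```

```text
out [ 0.5329 -0.0984  0.082 ] [0.0771 0.0595 0.077  0.0588] [-0.17  -0.18  -0.166 -0.167]
in [ 0.5327 -0.0983  0.082 ] [0.0673 0.0484 0.0661 0.0487] [-0.176 -0.171 -0.161 -0.187]
screws [ 0.5328 -0.0981  0.082 ] [0.0915 0.0903 0.0912 0.091 ] [-0.18  -0.172 -0.176 -0.179]
key [ 0.5332 -0.0983  0.057 ] [0.0401 0.0247 0.0409 0.0242] [-0.163 -0.176 -0.167 -0.136]
tscrews [0.5535 0.0182 0.082 ] [0.0906 0.0905 0.0912 0.0912] [-0.18  -0.172 -0.183 -0.176]
ring [0.55364364 0.01643811 0.082     ]
knob [[0.54861794 0.14118876 0.13      ]]
knob [[0.54910223 0.13925635 0.132     ]]
knob [[0.54958651 0.13732395 0.134     ]]
```

```bash
python3 -m crank '[[-0.12,-1.38,-2,0,0,-1.75,-1],[0,0,-3,0,0,0,-1],[0,0,-3,0,0,0,-1],[0,0,-2.5,0,0,0,-1],[0,0,0,0,0,0,-1],[0,0,0,0,0,0,-1]]'
python3 - <<'E'
from h import *
c=get_calibration('wrist');im,d=read_camera('wrist');cv2.imwrite('pics/w2.png',im)
s=get_state();print(s['t'],s['ee_pos'],s['orientation'],s['force'])
E
```

```text
t: 2.9
ee_pos: [0.5332, -0.0987, 0.3007]
orientation: [0.0, 0.996, -0.087, 0.001]
force: [-0.4, 0.6, 0.6]
width: 0.0002
grip_force: 0.0
2.95 [ 0.53333317 -0.09865649  0.30111743] [ 5.98541926e-05  9.96171992e-01 -8.74078859e-02  1.10423644e-03] [0.17117016 0.6209106  0.09013182]
```

View pics/w2.png

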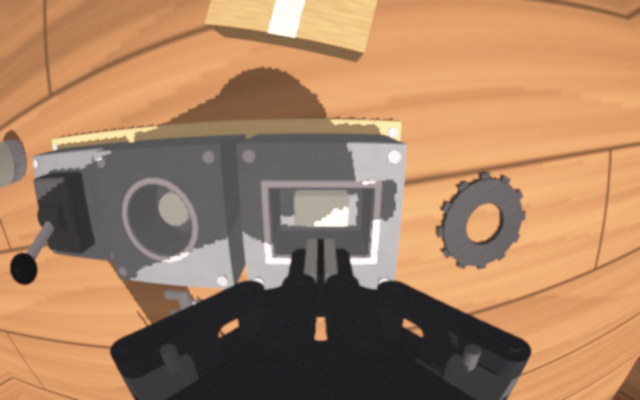

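Fingers are centred over the frame: both sit at column 320, with the frame spanning 262–380. I'm going down to just above the key.

```bash
python3 -m crank '[[0,0,-2,0,0,0,-1],[0,0,-2,0,0,0,-1],[0,0,-1.5,0,0,0,-1],[0,0,-1,0,0,0,-1],[0,0,0,0,0,0,-1]]'; python3 -m crank '[[0,0,-0.5,0,0,0,-1],[0,0,-0.4,0,0,0,-1],[0,0,0,0,0,0,-1]]'
```

```text
t: 3.58
ee_pos: [0.533, -0.0988, 0.2339]
orientation: [0.0, 0.996, -0.088, -0.001]
force: [0.6, 0.3, 0.4]
width: -0.0002
grip_force: 0.0
t: 3.95
ee_pos: [0.5335, -0.0988, 0.2264]
orientation: [0.0, 0.996, -0.088, 0.001]
force: [1.0, 0.7, 3.0]
width: 0.0004
grip_force: 1.6
```

```bash
python3 -m crank '[[0,0,-0.3,0,0,0,-1],[0,0,-0.2,0,0,0,-1],[0,0,0,0,0,0,-1]]'; python3 -m crank '[[0,0,-0.1,0,0,0,-1],[0,0,0,0,0,0,-1]]'
```

```text
t: 4.32
ee_pos: [0.5335, -0.0988, 0.2225]
orientation: [0.0, 0.996, -0.087, 0.001]
force: [-2.5, 1.9, 11.6]
width: 0.0002
grip_force: 5.2
t: 4.58
ee_pos: [0.5335, -0.0987, 0.2224]
orientation: [0.0, 0.996, -0.087, 0.001]
force: [-4.4, 2.0, 15.0]
width: -0.0003
grip_force: 7.5
```

At the stop: z stays at 0.2224 while the force rises. Holding for two seconds in all, then lifting.

```bash
python3 -m crank '[[0,0,0,0,0,0,-1],[0,0,0,0,0,0,-1],[0,0,0,0,0,0,-1],[0,0,0,0,0,0,-1],[0,0,0,0,0,0,-1],[0,0,0,0,0,0,-1],[0,0,0,0,0,0,-1],[0,0,0,0,0,0,-1],[0,0,0,0,0,0,-1],[0,0,0,0,0,0,-1],[0,0,0,0,0,0,-1],[0,0,0,0,0,0,-1]]'; python3 -m crank '[[0,0,0,0,0,0,-1],[0,0,0,0,0,0,-1],[0,0,1.5,0,0,0,-1],[0,0,3,0,0,0,-1],[0,0,4,0,0,0,-1],[0,0,4,0,0,0,-1],[0,0,4,0,0,0,-1],[0,0,0,0,0,0,-1]]'
```

```text
t: 6.08
ee_pos: [0.5335, -0.0987, 0.2224]
orientation: [0.0, 0.996, -0.087, 0.001]
force: [-5.0, 3.1, 15.5]
width: 0.0002
grip_force: 7.5
t: 7.08
ee_pos: [0.5332, -0.099, 0.3881]
orientation: [-0.0, 0.996, -0.088, 0.002]
force: [1.3, 0.5, 0.0]
width: -0.0002
grip_force: 0.0
```

Key released. Moving to the robot side of the knob and down behind it.

```bash
python3 -m crank '[[-0.56,4.87,0,0,0,0,-1],[-0.56,4.87,0,0,0,0,-1],[-0.56,4.87,0,0,0,0,-1],[-0.56,4.87,0,0,0,0,-1],[-0.56,4.87,0,0,0,0,-1],[0,0,0,0,0,0,-1],[0,0,-2,0,0,0,-1],[0,0,0,0,0,0,-1]]'
python3 - <<'E'
from h import *
c=get_calibration('wrist');im,d=read_camera('wrist');cv2.imwrite('pics/w3.png',im)
s=get_state();print(s['t'],s['ee_pos'],s['orientation'],s['force'])
E
```

```text
t: 8.07
ee_pos: [0.5048, 0.1438, 0.3614]
orientation: [0.001, 0.996, -0.088, -0.002]
force: [0.1, -0.2, -0.8]
width: 0.0
grip_force: 0.0
8.125 [0.50508673 0.14367266 0.36288332] [ 9.62172558e-04  9.96089262e-01 -8.83390827e-02 -1.20966612e-03] [-0.49178367  0.33636038  1.22925382]
```

View pics/w3.png

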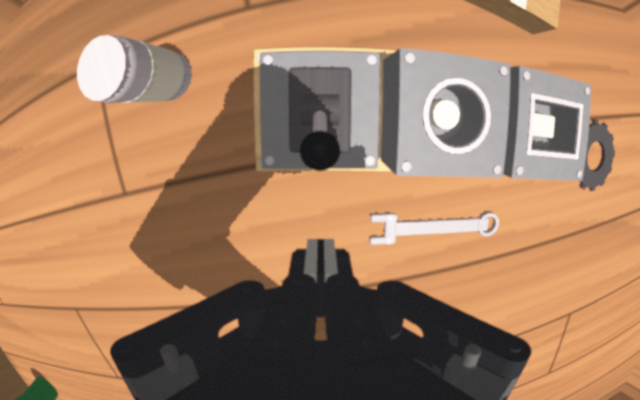

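The knob (320,151) lies straight ahead of the fingers (column 320), clear of the wrench and can. Descending and pushing along the unit's x axis.

```bash
python3 -m crank '[[0,0,-3,0,0,0,-1],[0,0,-3,0,0,0,-1],[0,0,-1,0,0,0,-1],[0,0,0,0,0,0,-1]]' && python3 -m crank '[[0.98,-0.17,0,0,0,0,-1],[0.98,-0.17,0,0,0,0,-1],[0.98,-0.17,0,0,0,0,-1],[0.98,-0.17,0,0,0,0,-1],[0.98,-0.17,0,0,0,0,-1],[0.98,-0.17,0,0,0,0,-1],[0.98,-0.17,0,0,0,0,-1],[0,0,0,0,0,0,-1]]'
```

```text
t: 8.62
ee_pos: [0.5053, 0.1442, 0.2949]
orientation: [0.0, 0.996, -0.088, 0.0]
force: [-0.1, 0.1, 0.7]
width: 0.0002
grip_force: 0.0
t: 9.62
ee_pos: [0.5744, 0.1326, 0.2942]
orientation: [0.0, 0.996, -0.088, -0.0]
force: [0.7, 1.0, -0.0]
width: -0.0001
grip_force: 0.0
```

```bash
python3 -m crank '[[0.4,-0.07,0,0,0,0,-1],[0,0,0,0,0,0,-1]]'
```

```text
t: 9.88
ee_pos: [0.5778, 0.1321, 0.2947]
orientation: [0.0, 0.996, -0.088, 0.0]
force: [-0.1, 0.6, -0.1]
width: 0.0
grip_force: 0.0
```

```bash
python3 -m crank '[[0.3,-0.05,0,0,0,0,-1],[0,0,0,0,0,0,-1]]'; python3 -m crank '[[0.2,-0.03,0,0,0,0,-1],[0,0,0,0,0,0,-1]]'
```

```text
t: 10.12
ee_pos: [0.5801, 0.1318, 0.2946]
orientation: [0.0, 0.996, -0.087, -0.001]
force: [-6.1, 1.6, 1.6]
width: -0.0001
grip_force: 3.1
t: 10.38
ee_pos: [0.5811, 0.1318, 0.2945]
orientation: [0.0, 0.996, -0.087, -0.003]
force: [-14.8, 2.9, 5.9]
width: 0.0
grip_force: 7.7
```

Firm stop, about where predicted. Backing off and checking.

```bash
python3 -m crank '[[-1.5,0.26,0,0,0,0,-1],[-3,0.52,0,0,0,0,-1],[-3,0.52,0,0,0,0,-1],[0,0,3,0,0,0,-1],[0,0,4,0,0,0,-1],[0,0,3,0,0,0,-1],[0,0,0,0,0,0,-1],[0,0,0,0,0,0,-1]]'
python3 - <<'E'
from h import *
c=get_calibration('wrist');im,d=read_camera('wrist');cv2.imwrite('pics/w4.png',im)
np.save('w4c.npy',c,allow_pickle=True)
s=get_state();print(s['t'],s['ee_pos'],s['force'])
hsv=im.max(2)[60:180,250:400]<30
n,l,st,ce=cv2.connectedComponentsWithStats(hsv.astype('uint8'));print(st,ce+[250,60])
E
```

```text
t: 11.38
ee_pos: [0.5077, 0.1443, 0.3942]
orientation: [-0.0, 0.996, -0.088, -0.0]
force: [0.5, 0.2, 0.0]
width: -0.0002
grip_force: 0.0
11.425 [0.50764841 0.14433834 0.39363117] [ 0.09107184 -0.35327353 -0.56990306]
[[    0     0   150   120 17984]
 [   62     6     1     1     1]
 [   59     8     2     3     3]
 [   58    12     1     1     1]
 [   60    19     1     1     1]
 [   57    20     2     3     3]
 [   59    24     2     2     3]
 [   64    25     1     1     1]
 [   65    29     1     1     1]
 [   69    31     1     1     1]
 [   74    31     1     1     1]] [[324.51167705 119.53530916]
 [312.          66.        ]
 [309.66666667  69.        ]
 [308.          72.        ]
 [310.          79.        ]
 [307.66666667  81.        ]
 [309.33333333  84.66666667]
 [314.          85.        ]
 [315.          89.        ]
 [319.          91.        ]
 [324.          91.        ]]
```

View pics/w4.png

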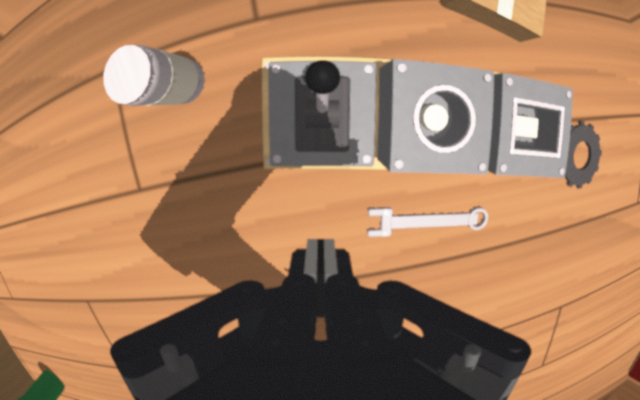

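The lever now leans away, knob at (322,77). Both keys are up and the loose things look undisturbed. I'll check the knob position against the stop.

Run:
```python
from h import *
c=np.load('w4c.npy',allow_pickle=True).item()
p=onz(c,322,77,.132,True);print(p,((p[:2]-[.5737,.1322])@[.985,-.174]))
if abs((p[:2]-[.5737,.1322])@[.985,-.174]-.029)<.004: print(job_done())
```

```text
[0.60310756 0.12726649 0.132     ] 0.02982488234460861
the job is handed in; nothing more can be done
None
```

The job is handed in: the reset key was pressed to its stop, held for about two seconds and released, then the supply lever was pushed fully across (knob about 30 mm past the pivot, 29 mm expected) and the arm backed off clear, with the test key and loose things looking untouched.

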